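# Tighten a recessed gland ring with a two-pin spanner

## Robot

A 6-joint arm with a two-finger parallel gripper is mounted at the origin on a cart in front of the work surface, level with it; the furniture and walls round the work are solid. World frame = base frame: x ahead of the robot, y to its left, z up, the work surface at z = 0. Lengths are in m, angles in degrees, forces in N, time in s.
With the tool pointing down it reaches from about 0.375 to 0.9 m from the base axis. Payload 3.1 kg.
Tool frame: the origin (TCP) lies between the finger pads; the fingertips stand 11 mm ahead of it and the grasp point (between the pads) lies 8 mm behind it; z points along the fingers, y is the line along which they close (so a half turn about z gives the same grasp; the last joint's range is limited). The gripper opens to 87 mm and grips with 3 to 60 N. Pads are 19 mm wide; open, the fingers measure 117 mm over their backs; the gripper's body (75 mm by 190 mm) begins 51 mm behind the grasp point.
Start: joints at [67.065, 30.224, 82.088, -0, 67.689, -10.227], TCP at [0.137, 0.61, 0.234] pointing down, gripper open.
Joint ranges: [-176.69, 176.69], [-43.24, 126.21], [12.49, 139.97], [-82, 262], [0, 151.66], [-163.58, 163.58]. Speed limits (degrees/s): [159.86, 159.86, 180, 180, 180, 180].

## Interface

Orientations are given as a 3x3 rotation matrix whose columns are the frame's x, y, z axes.
In Python, from rig import bot gives the robot as it stands.
- The arm moves only by the tool apply_moves, never from a script. Its argument "steps" is a list that holds one entry, the list of rows, each a list of 7 numbers: the shift along the tool's x, y, z in cm, then the turn, a rotation vector about the tool's x, y, z in degrees, then the gripper command: -1 is shut, 1 is fully open, values between are in proportion. In form: [[[dx, dy, dz, rx, ry, rz, jaw], ...]]. A call has 1 to 20 rows; each row is the pose to reach, as a shift and turn from the pose commanded when the call began, along the tool's axes at that moment; what a row does not reach only later rows make up. A row lasts 1/8 s, in which the tool goes at most 62.5 mm and 10.7 degrees, less where a joint would pass 70% of its speed; a pose out of reach is approached as far as the arm can. A call with a gripper value outside its range is refused whole. The fingers move at their own pace and stop on an object; the grip force is fixed at half the most. Time passes only in rows, so rows that repeat a pose let the fingers close. It gives the time, the measured TCP pose, the force, the opening and the grip force at its end, in the units of the state.
- bot.read_state(): the state, without advancing time (a new reading comes with each control period).
- bot.capture(name): name is "scene" or "top" or "wrist"; returns the picture (480x640x3 uint8, blue, green, red); there is no depth.
- bot.camera_model(name): a dict with "intrinsics" (3x3 intrinsics, pixels), "R" (3x3) and "t" (3): a world point X has camera coordinates R X + t. Camera axes: x right, y down, z forward; pixel columns grow to the right and rows downward; lengths in m; the calibration is good to about 2 mm. A picture is of the moment at which its call begins: read the wrist's pose just before it. camera_model takes no time and is no camera call; for the wrist camera it gives the pose at the moment of the call.
- bot.hand_in(): hands the job in; it is judged then, once.
The state is a dict: "time_s": time; "joint_positions": joint angles; "qvel": joint speeds; "tau": joint torques, N m; "position": TCP position; "tcp_rot": TCP orientation; "force": force on the tool from outside, world axes, zero at the start; "moment": the same for the moment, N m; "opening": opening from 0.0 (shut) to 1.0 (fully open); "grasp_force": force on a finger pad.
Only numpy, scipy, OpenCV 4.12 (cv2) and the standard library are available. Lean on these libraries where they do the work, as an engineer would, in place of code of your own. Each camera call takes 0.05 s, during which the arm holds its last target. There are 200 camera calls.

## Task

Take the two-pin spanner from its wooden stand, let its two pins drop into a pair of opposite holes of the ring recessed in the cylinder head, and turn the ring clockwise (seen from above) until it is home against its stop. Feel for the holes gently and do not wrench the ring once it stops; touch the ring only with the spanner. Then put the spanner back upright in its stand with both pins in the stand's holes, and leave the loose parts on the table alone.

Things in the scene. Friction and masses are not known exactly. Their poses are not given: they have to be found in the camera images.
- spanner_grip (a point): Centre of the grip of the steel two-pin spanner (0.15 to 0.3 kg), which starts upright in its stand. The grip is an upright flat block 28 mm wide (spanner x), 16 mm thick (spanner y; grasp across this) and 54 mm high. This point is 36 mm above the underside of the crossbar at its foot, 27 mm below the grip's top. z points up; half a turn about z makes no difference.
- spanner_foot (a point): Centre of the underside of the spanner's crossbar (54 mm long along spanner x, 16 mm wide, 10 mm high), on the spanner's axis; same axes as spanner_grip. Two pins of 6 mm diameter with bevelled tips hang 9 mm below it, 21 mm either side of the axis along x.
- stand_top (a point): Centre of the top face of the fixed wooden spanner stand, a block 84 mm (x) by 50 mm (y) by 20 mm high. Two holes of 9 mm diameter, 14 mm deep, lie 21 mm either side of it along its x. With the spanner in the stand the crossbar's underside rests on this top face.
- ring_face (a point): Centre of the ring's top face, 37 mm above the table; does not turn with the ring. The steel ring measures 58 mm outside, 29 mm inside, 12 mm thick; six through holes of 9 mm diameter, 60 degrees apart, lie on a circle of 21 mm radius. The angle at which the holes stand differs from start to start and is not measured by any entry: it must be seen or felt.
- head_rim (a point): Centre of the mouth of the cylinder head, on the ring's axis, 45 mm above the table and 8 mm above the ring's face. The head is fixed: an upright dark steel barrel of 84 mm outer and 61 mm bore diameter on a round screwed flange of 112 mm diameter, 12 mm high. A tall hydraulic power pack stands to the right of the work, about 0.47 m ahead and 0.14 m right of the robot: reach round it.
- ring (a joint): Ring's clockwise turn (seen from above) in its thread, rad: starts at 0.1 to 0.45; a hard stop at 0.9 is home. It tells nothing of where the holes stand. Turning takes 0.2 N m until the stop; over 1 N m at the stop, or over 60 N of push on ring or head, would damage the pins. The ring stays where it is left and does not sink.
- bearing: Loose ball bearing, 47 mm across, 14 mm high, a bystander; origin at the centre of its underside.
- u_bracket: Loose piece of square steel tube, 50 x 52 x 34 mm, a bystander; origin at the centre of its underside.
- clevis_pin: Loose steel clevis pin lying down, 75 mm long, 27 mm high, a bystander; origin at the centre of its underside.
Things that resemble listed ones, but are neither listed nor needed, are in the scene too. There is more than one size of the part that bears spanner_grip; the job needs the middle-sized.

How it is judged (in metres and radians):
On the way, in this order (a step that is already met when the one before it is completed fails the run):
1. the spanner's two pins stand at least 4 mm deep in the ring's holes, the spanner upright (z of spanner_foot in the frame of ring_face below 0.005 m and horizontal distance between spanner_foot and ring_face below 0.005 m and angle between spanner_foot's own z axis and vertical below 0.2 rad), for 0.1 s.
2. the ring is turned home (within 0.07 rad of its stop) with the pins still in its holes (value of joint ring above 0.83 rad and z of spanner_foot in the frame of ring_face below 0.007 m and horizontal distance between spanner_foot and ring_face below 0.006 m), for 0.1 s.
At the end, for the whole second after the job is handed in: The ring is within 0.07 rad of its stop, and the spanner stands upright (within 0.08 rad) and at rest in its stand, both pins in the holes, its foot within 3 mm of the stand's top face in height and 5 mm of its centre sideways (value of joint ring above 0.83 rad and horizontal distance between spanner_foot and stand_top below 0.005 m and z of spanner_foot in the frame of stand_top below 0.003 m and angle between spanner_foot's own z axis and vertical below 0.08 rad and linear speed of spanner below 0.02 m/s); the robot touches nothing.
It fails at once if the spanner presses on or wrenches the ring or the cylinder head with more than 60 N in all (forces on the two pins added up: about 1.2 N m of torque) (contact force between spanner and head above 60 N).
It fails at once if the gripper touches the ring (contact force between the arm and ring above 1 N).
It fails at once if a loose part on the table is shifted by more than 20 mm (distance of any of bearing, u_bracket, clevis_pin from where it was at the start of the episode above 0.02 m).
It also fails if it takes over 72 s, if anything falls off the work surface, if the arm or the gripper's body presses on something with over 40 N, if the wrist force passes 120 N, or if a joint passes its speed limit or range.

## Working session

There is one attempt and no reset: what is moved stays moved. The work goes in short steps, Python scripts to look and compute and a tool call to move; the robot and the scene stay as the last step left them, time stands still between calls to the robot, and variables do not carry over. Pictures are saved under pics/ and viewed, at most 10 in all, crops included, and the job is handed in when it is done.

Besides the shell and the picture viewer there is one more tool, called after ">>>" as name(argument=value, ...), one argument or row to a line, values as JSON. apply_moves: Moves the arm, as the interface text tells. Its arguments: {"type":"object","properties":{"steps":{"type":"array","items":{"type":"array","items":{"type":"array","items":{"type":"number"}}}}},"required":["steps"]}

```bash
mkdir -p pics; ls
python3 - <<'E'
from rig import bot
import cv2,numpy as np
s=bot.read_state();print(s)
for n in("scene","top"):
    cv2.imwrite(f"pics/{n}0.png",bot.capture(n))
    m=bot.camera_model(n);print(n,{k:np.round(v,4).tolist() for k,v in m.items()})
E
```

```text
pics
{'time_s': 0.0, 'joint_positions': array([ 6.70642304e+01,  3.02802368e+01,  8.21554893e+01, -3.44197902e-03,
        6.76923851e+01, -1.02271305e+01]), 'qvel': array([-0.04267508, -0.02181674,  0.0797107 , -0.08427368,  0.07868145,
       -0.00172982]), 'tau': array([ 1.63296063e-04, -4.40041745e+01, -1.76589113e+01,  6.32616598e-02,
        5.81828132e-02, -1.38435521e-04]), 'position': array([0.13719594, 0.60901669, 0.232563  ]), 'tcp_rot': array([[-9.75506274e-01,  2.19970082e-01, -8.20167228e-04],
       [ 2.19971345e-01,  9.75504115e-01, -2.08084869e-03],
       [ 3.42352049e-04, -2.21029424e-03, -9.99997499e-01]]), 'force': array([-0.42191067, -0.92585178,  0.66451945]), 'moment': array([-0.02731631,  0.01040261,  0.0065451 ]), 'grasp_force': 0.0, 'opening': 1.0009410024133614}
scene {'intrinsics': [[558.7158, 0.0, 323.4341], [0.0, 558.7158, 237.953], [0.0, 0.0, 1.0]], 'R': [[-0.848, -0.5297, 0.0176], [-0.4076, 0.6306, -0.6605], [0.3387, -0.5673, -0.7507]], 't': [0.5574, 0.1517, 1.0759]}
top {'intrinsics': [[569.7085, 0.0, 320.2314], [0.0, 569.7085, 237.4485], [0.0, 0.0, 1.0]], 'R': [[-0.0665, -0.9978, 0.0007], [-0.968, 0.0643, -0.2426], [0.242, -0.0168, -0.9701]], 't': [0.2086, 0.5352, 0.8558]}
```

View pics/scene0.png

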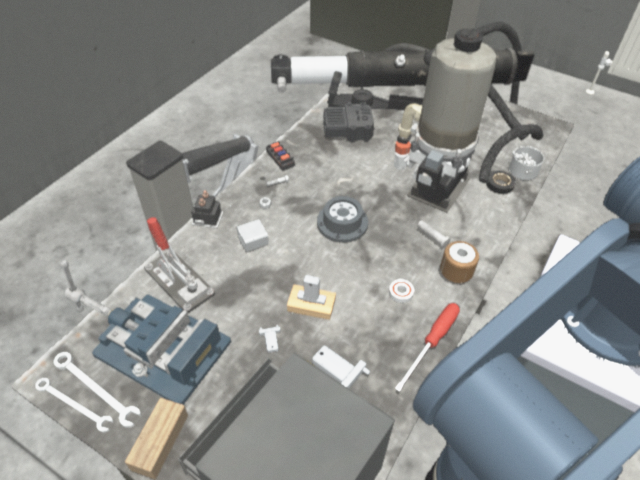

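View pics/top0.png

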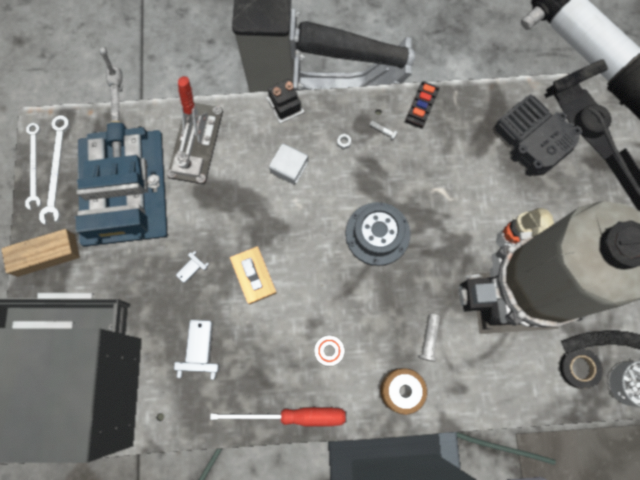

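Candidates for the spanner (top view): upright in the wooden stand at (252,273); a smaller one lying at (192,266); a larger one lying at (198,348). The upright one is the middle-sized one and it is in the stand, so I choose that. Checking it in a close crop and measuring.

```bash
cat > h.py <<'E'
import cv2,numpy as np
from rig import bot
def ray(m,px,z):
    K,R,t=[np.array(m[k]) for k in("intrinsics","R","t")]
    c=-R.T@t; d=R.T@np.linalg.solve(K,[px[0],px[1],1.]); return c+d*(z-c[2])/d[2]
def proj(m,X):
    K,R,t=[np.array(m[k]) for k in("intrinsics","R","t")]
    p=K@(R@np.array(X)+t); return p[:2]/p[2]
def topoly(m,mask,z):
    """largest blob's contour on plane z -> minAreaRect in world"""
    c=max(cv2.findContours(mask,cv2.RETR_EXTERNAL,cv2.CHAIN_APPROX_NONE)[0],key=cv2.contourArea)
    P=np.array([ray(m,p[0],z)[:2] for p in c],np.float32); return c,P
E
python3 - <<'E'
from h import *
im=cv2.imread("pics/top0.png");sc=cv2.imread("pics/scene0.png")
mt=bot.camera_model("top");ms=bot.camera_model("scene")
for n,i,m,(x0,y0,x1,y1) in(("top",im,mt,(215,235,290,310)),("scene",sc,ms,(275,270,350,330))):
    h=cv2.cvtColor(i,cv2.COLOR_BGR2HSV);k=cv2.inRange(h,(10,70,100),(30,255,255));w=np.zeros_like(k);w[y0:y1,x0:x1]=k[y0:y1,x0:x1]
    c,P=topoly(m,w,.02);(cx,cy),s,a=cv2.minAreaRect(P*1000);b=cv2.boxPoints(((cx,cy),s,a));e=max((b[1]-b[0],b[2]-b[1]),key=np.linalg.norm)
    print(n,"stand mm",cx,cy,s,np.degrees(np.arctan2(e[1],e[0])),b.round().tolist())
    print("px",cv2.minAreaRect(c))
for n,p,z in(("ring",(380,229),.037),("box a",(128,300),0.),("boxb",(140,335),0),("boxc",(92,463),0.),("vise",(125,185),.05),("bear",(330,350),.01),("stop",(198,348),.01),("powerpack",(480,290),0.05),("toggle",(195,145),.03),("clevis",(430,336),.01),("brk",(289,163),.034),("roll",(404,391),.05)):print(n,ray(mt,p,z).round(3))
print(ray(ms,(343,213),.037))
a=cv2.resize(im[185:285,330:430],(560,560),interpolation=3);b=cv2.resize(sc[265:325,280:345],(240,222),interpolation=3)
c=cv2.resize(im[235:315,215:285],(240,274),interpolation=3);o=np.zeros((560,800,3),np.uint8);o[:,:560]=a;o[:222,560:]=b;o[230:504,560:]=c
cv2.imwrite("pics/c1.png",o)
E
```

```text
top stand mm 502.92620849609375 289.6051025390625 (86.99996185302734, 51.19015121459961) 18.789248 [[454.0, 300.0], [470.0, 251.0], [552.0, 279.0], [536.0, 328.0]]
px ((252.43104553222656, 274.82757568359375), (50.88052749633789, 30.639734268188477), 68.19859313964844)
scene stand mm 485.5826110839844 308.8330383300781 (94.13104248046875, 48.950050354003906) 48.903267 [[436.0, 289.0], [473.0, 257.0], [535.0, 328.0], [498.0, 360.0]]
px ((312.9866027832031, 310.30755615234375), (21.94645118713379, 48.459800720214844), 76.55138397216797)
ring [0.563 0.071 0.037]
box a [0.477 0.503 0.   ]
boxb [0.417 0.482 0.   ]
boxc [0.222 0.556 0.   ]
vise [0.665 0.495 0.05 ]
bear [0.371 0.168 0.01 ]
stop [0.389 0.384 0.01 ]
powerpack [ 0.448 -0.078  0.05 ]
toggle [0.738 0.38  0.03 ]
clevis [0.383 0.002 0.01 ]
brk [0.692 0.217 0.034]
roll [0.3  0.06 0.05]
[0.56110533 0.07631786 0.037     ]
```

View pics/c1.png

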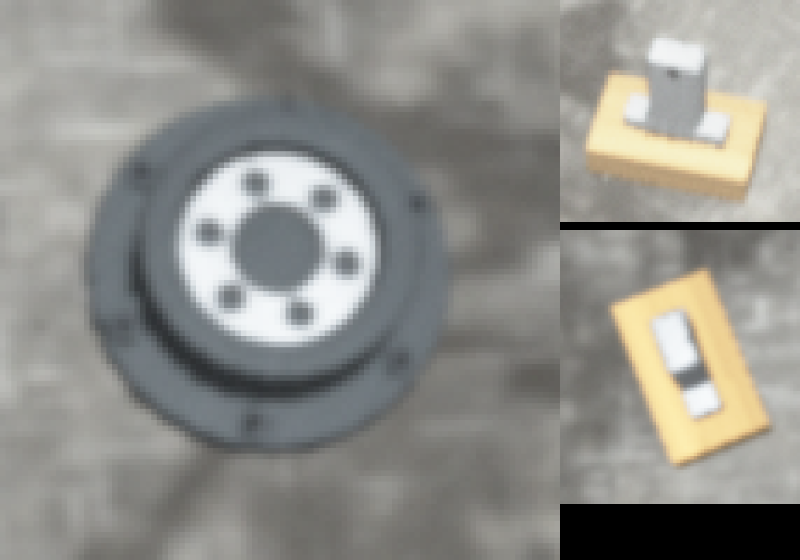

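Crop: steel spanner stands in the tan stand (grip long side along the stand), ring holes clearly visible around crop (277,248). Moving above the stand, lifting first to clear the dark box.

>>> apply_moves(
  steps=[
    [[0,0,-6,0,0,0,1],[0,0,-10,0,0,0,1],[-4.8,-2.6,-10,0,0,-5,1],[-9.6,-5.2,-10,0,0,-10,1],[-14.4,-7.8,-10,0,0,-15,1],[-19.2,-10.4,-10,0,0,-20,1],[-24,-13,-10,0,0,-25,1],[-28.8,-15.6,-10,0,0,-30,1],[-33.6,-18.2,-9,0,0,-31.5,1],[-38.4,-20.8,-8,0,0,-31.5,1],[-42.8,-23,-6,0,0,-31.5,1],[-42.8,-23,-6,0,0,-31.5,1],[-42.8,-23,-6,0,0,-31.5,1]],
  ],
)

```text
time_s: 1.72
position: [0.5037, 0.2912, 0.2932]
tcp_rot: [[-0.947, -0.322, -0.002], [-0.322, 0.947, 0.0], [0.002, 0.001, -1.0]]
force: [-0.9, -0.4, 0.2]
opening: 1.003
grasp_force: 0.0
```

Run:
```python
from h import *
s=bot.read_state();print(s["time_s"],s["position"],s["tcp_rot"].round(3).tolist(),s["force"],s["joint_positions"].round(1))
m=bot.camera_model("wrist");i=bot.capture("wrist");cv2.imwrite("pics/w1.png",i)
np.savez("w1.npz",**m)
R=np.array(m["R"]);print((-R.T@m["t"]).round(4),R.round(3).tolist())
```

```text
1.725 [0.50374085 0.29124683 0.29316662] [[-0.947, -0.322, -0.002], [-0.322, 0.947, 0.0], [0.002, 0.001, -1.0]] [-0.86323593 -0.38391034  0.2016446 ] [ 19.   23.3  84.2   0.   72.6 -89.8]
[0.435  0.2679 0.4449] [[-0.321, 0.947, -0.001], [0.915, 0.31, 0.26], [0.246, 0.083, -0.966]]
```

View pics/w1.png

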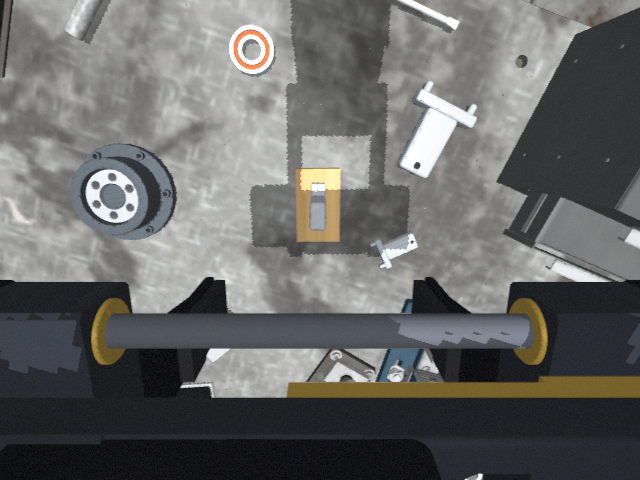

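Wrist view: stand with spanner at (318,205), ring at (112,195); stand's long axis is upright in the image. Measure stand and ring/hole positions here.

```bash
cat >> h.py <<'E'
def ring(m,i,guess,z=.037,half=45):
    """ring centre and hole phase (deg mod 60, world) from bright face and dark holes"""
    u,v=proj(m,[*guess,z]).round().astype(int);x0,y0=max(u-half,0),max(v-half,0)
    g=cv2.cvtColor(i,cv2.COLOR_BGR2GRAY)[y0:v+half,x0:u+half]
    t,k=cv2.threshold(g,0,255,cv2.THRESH_OTSU);t,k=cv2.threshold(g,max(t,170),255,0)
    cs,hi=cv2.findContours(k,cv2.RETR_CCOMP,cv2.CHAIN_APPROX_NONE)
    n=max(range(len(cs)),key=lambda j:cv2.contourArea(cs[j])*(hi[0][j][3]<0))
    P=np.array([ray(m,p[0]+[x0,y0],z)[:2] for p in cs[n]],np.float32)*1000
    (cx,cy),s,a=cv2.fitEllipse(P)
    H=[]
    for j in range(len(cs)):
        if hi[0][j][3]==n and 4<cv2.contourArea(cs[j]):
            M=cv2.moments(cs[j]);w=ray(m,(M["m10"]/M["m00"]+x0,M["m01"]/M["m00"]+y0),z)[:2]*1000
            H.append((*(w-[cx,cy]),cv2.contourArea(cs[j])))
    H=np.array(H);r=np.hypot(H[:,0],H[:,1]);a=np.degrees(np.arctan2(H[:,1],H[:,0]))
    ok=(r>15)&(r<27);ph=np.degrees(np.angle(np.exp(6j*np.radians(a[ok])).mean()))/6
    return (cx,cy),s,ph,np.c_[r,a].round(1),H[ok,:2].mean(0)+[cx,cy]
E
python3 - <<'E'
from h import *
i=cv2.imread("pics/w1.png");m=dict(np.load("w1.npz"))
h=cv2.cvtColor(i,cv2.COLOR_BGR2HSV);k=cv2.inRange(h,(12,90,60),(30,255,255));k[:160]=0;k[250:]=0;k[:,:285]=0;k[:,350:]=0
k=cv2.morphologyEx(k,cv2.MORPH_CLOSE,np.ones((7,7)))
c,P=topoly(m,k,.02);r=cv2.minAreaRect(P*1000);print(r);print(cv2.boxPoints(r).round(1).tolist(),cv2.boundingRect(c))
print(ring(m,i,(.563,.073)))
print(ring(bot.camera_model("top"),cv2.imread("pics/top0.png"),(.563,.073)))
E
```

```text
((502.24945068359375, 288.8893737792969), (84.69779205322266, 49.37630844116211), 19.109880447387695)
[[454.20001220703125, 298.3999938964844], [470.29998779296875, 251.6999969482422], [550.2999877929688, 279.3999938964844], [534.2000122070312, 326.1000061035156]] (296, 168, 44, 74)
((562.386962890625, 71.32727813720703), (55.55840301513672, 57.47825622558594), np.float64(13.016244086832772), array([[  20.6,   15.6],
       [  21.5,   75.3],
       [  19.9,  -47.2],
       [  21.9,  133.2],
       [   0.7,  131.1],
       [  20.5, -109.5],
       [  21.5, -169.2]]), array([561.71465499,  72.0386063 ]))
((563.0499877929688, 72.83489227294922), (57.2822380065918, 57.80319595336914), np.float64(12.940653891814302), array([[  20.8, -165.6],
       [  20.7,  132. ],
       [  21. , -106.1],
       [  20.9,   72.6],
       [   0.6,    2.4],
       [  21.3,  -47. ],
       [  21.1,   11.8]]), array([563.31227343,  72.61979453]))
```

>>> apply_moves(
  steps=[
    [[0,0,5,0,0,0,0.2],[0.1,-0.1,10,0,0,0,0.0],[0.1,-0.15,15,0,0,0,0.0],[0.1,-0.15,17,0,0,0,0.0],[0.1,-0.15,17,0,0,0,0.0],[0.1,-0.15,17,0,0,0,0.0]],
  ],
)

```text
time_s: 2.52
position: [0.5043, 0.2906, 0.125]
tcp_rot: [[-0.946, -0.324, 0.003], [-0.324, 0.946, 0.001], [-0.003, 0.0, -1.0]]
force: [-0.1, -0.2, 0.7]
opening: 0.514
grasp_force: 0.0
```

Run:
```python
from h import *
s=bot.read_state();print(s["time_s"],s["position"],s["tcp_rot"].round(4).tolist(),s["force"])
m=bot.camera_model("wrist");i=bot.capture("wrist");np.savez("w2.npz",**m);cv2.imwrite("pics/w2.png",i)
h=cv2.cvtColor(i,cv2.COLOR_BGR2HSV);k=cv2.inRange(h,(12,90,40),(30,255,255));
u,v=proj(m,[.503,.2893,.02]).astype(int);print(u,v)
w=np.zeros_like(k);w[max(v-90,0):v+90,u-70:u+70]=k[max(v-90,0):v+90,u-70:u+70];w=cv2.morphologyEx(w,cv2.MORPH_CLOSE,np.ones((9,9)))
c,P=topoly(m,w,.02);r=cv2.minAreaRect(P*1000);print(r,cv2.boundingRect(c))
cv2.imwrite("pics/w2c.png",cv2.resize(i[max(v-130,0):v+130,u-160:u+160],None,fx=2,fy=2))
```

```text
2.525 [0.50434567 0.29059927 0.12503119] [[-0.9462, -0.3236, 0.0026], [-0.3236, 0.9462, 0.0009], [-0.0027, 0.0001, -1.0]] [-0.13054422 -0.17827999  0.69420145]
318 244
((501.74298095703125, 288.93035888671875), (85.43017578125, 50.12777328491211), 18.848787307739258) (282, 182, 73, 117)
```

View pics/w2c.png

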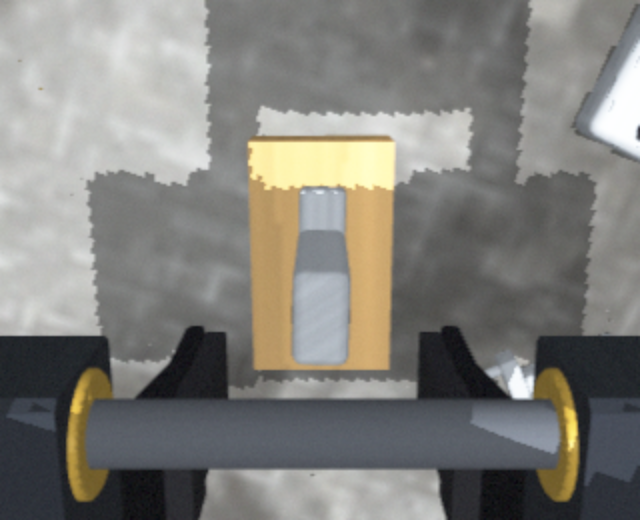

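Crop: spanner grip at crop (321,315) sits midway between the fingers (228 and 418), stand square in view. Descend and grip.

>>> apply_moves(
  steps=[
    [[0.2,0,3,0,0,0,0.0],[0.2,-0.05,6,0,0,0,0.0],[0.2,-0.05,7.3,0,0,0,0.0],[0.2,-0.05,7.3,0,0,0,0.0],[0.2,-0.05,7.3,0,0,0,-0.5],[0.2,-0.05,7.3,0,0,0,-1],[0.2,-0.05,7.3,0,0,0,-1],[0.2,-0.05,7.3,0,0,0,-1],[0.2,-0.05,7.3,0,0,0,-1],[0.2,-0.05,7.3,0,0,0,-1],[0.2,-0.05,7.3,0,0,0,-1]],
  ],
)

```text
time_s: 3.95
position: [0.5024, 0.2885, 0.0511]
tcp_rot: [[-0.947, -0.322, 0.001], [-0.322, 0.947, 0.0], [-0.001, 0.0, -1.0]]
force: [-1.1, 1.3, 4.5]
opening: 0.179
grasp_force: 30.0
```

Gripped. Lift, carry to above the ring with the yaw set for the hole phase (13°).

>>> apply_moves(
  steps=[
    [[0,0,-2,0,0,0,-1],[0,0,-5,0,0,0,-1],[0,0,-8,0,0,0,-1],[0.2,-4,-8,0,0,1,-1],[0.4,-8,-8,0,0,2,-1],[0.7,-12,-8,0,0,3,-1],[0.9,-16,-8,0,0,4,-1],[1.1,-20,-8,0,0,5,-1],[1.24,-22.4,-7.5,0,0,5.8,-1],[1.24,-22.4,-7,0,0,5.8,-1],[1.24,-22.4,-7,0,0,5.8,-1],[1.24,-22.4,-7,0,0,5.8,-1]],
  ],
)

```text
time_s: 5.45
position: [0.5619, 0.0733, 0.1202]
tcp_rot: [[-0.974, -0.226, -0.001], [-0.226, 0.974, 0.0], [0.001, 0.001, -1.0]]
force: [0.2, -0.8, -3.1]
opening: 0.18
grasp_force: 30.0
```

Run:
```python
from h import *
s=bot.read_state();print(s["time_s"],s["position"],s["tcp_rot"].round(4).tolist(),s["force"],s["joint_positions"].round(1))
m=bot.camera_model("wrist");i=bot.capture("wrist");np.savez("w3.npz",**m);cv2.imwrite("pics/w3.png",i)
u,v=proj(m,[.5628,.0722,.05]).astype(int);print(u,v)
cv2.imwrite("pics/w3c.png",cv2.resize(i[v-100:v+100,u-130:u+130],None,fx=3,fy=3))
for p in((1,0),(-1,0)):
  y=np.radians(13);X=np.array(s["position"])+[.021*p[0]*np.cos(y),.021*p[0]*np.sin(y),-.04];print("pin tip px",proj(m,X))
```

```text
5.45 [0.56185804 0.07329319 0.12020389] [[-0.9741, -0.2262, -0.0012], [-0.2262, 0.9741, 0.0003], [0.0012, 0.0005, -1.0]] [ 0.21159089 -0.84841843 -3.0670722 ] [  -3.9   34.7   96.2    0.    49.1 -106.9]
317 263
pin tip px [319.54387078 314.68283226]
pin tip px [319.62585626 242.33907504]
```

View pics/w3c.png

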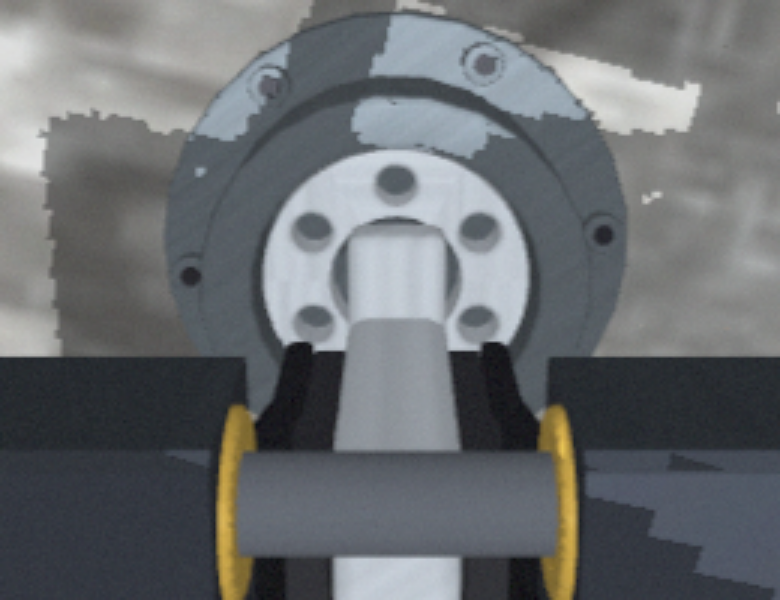

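Close view: ring with 5 holes visible, top hole at crop (396,184); the crossbar end at (397,228) lies directly under it, so the yaw fits. Fit the ring centre from the holes and the spanner's end.

Run:
```python
from h import *
from scipy.optimize import least_squares
m=dict(np.load("w3.npz"));i=cv2.imread("pics/w3.png")
g=cv2.cvtColor(i,cv2.COLOR_BGR2GRAY)
px=[]
for c in((396,184),(313,232),(480,231),(316,322),(478,323)):
    u,v=c[0]/3+187,c[1]/3+163;a,b=int(round(u)),int(round(v));w=g[b-9:b+10,a-9:a+10].astype(float)
    wt=np.clip(165-w,0,80);yy,xx=np.mgrid[b-9:b+10,a-9:a+10];M=np.hypot(xx-a,yy-b)<9;wt*=M
    px.append(((wt*xx).sum()/wt.sum(),(wt*yy).sum()/wt.sum()));print(c,(u,v),px[-1])
for src in(px,[(c[0]/3+187,c[1]/3+163) for c in((396,184),(313,232),(480,231),(316,322),(478,323))]):
    W=np.array([ray(m,p,.037)[:2]*1000 for p in src])
    k=np.radians([180,240,120,300,60])
    f=lambda p:(W-np.c_[p[0]+21*np.cos(k+p[2]),p[1]+21*np.sin(k+p[2])]).ravel()
    r=least_squares(f,[563,72,.22]);print(r.x[:2],np.degrees(r.x[2]),r.fun.round(1))
t=np.array([.5619,.0733]);d=np.array([-.974,-.226])
for y in(224,230,236):
    e=ray(m,(397/3+187,y/3+163),.099)[:2];print("crossbar end along x from TCP mm",(e-t)@d*1000,"lat",(e-t)@[-.226,.974]*1000)
```

```text
(396, 184) (319.0, 224.33333333333334) (np.float64(318.55848370764636), np.float64(223.23562248474622))
(313, 232) (291.3333333333333, 240.33333333333331) (np.float64(290.7424033149171), np.float64(239.010635359116))
(480, 231) (347.0, 240.0) (np.float64(346.2152019650655), np.float64(239.09470524017468))
(316, 322) (292.3333333333333, 270.3333333333333) (np.float64(291.15910099068464), np.float64(270.16028389767854))
(478, 323) (346.33333333333337, 270.6666666666667) (np.float64(346.23253182461104), np.float64(270.9041018387553))
[561.20657046  72.48702486] 12.84971581515547 [-0.2 -0.1 -0.2  0.  -0.2 -0.3  0.2  0.   0.5  0.4]
[561.53326933  73.0011872 ] 13.183994530475522 [ 0.1 -0.1  0.1  0.1  0.  -0.1 -0.3  0.2  0.1 -0.2]
crossbar end along x from TCP mm 28.417320673831238 lat -0.12912639250687707
crossbar end along x from TCP mm 27.430025254642512 lat -0.1293386146650715
crossbar end along x from TCP mm 26.43988274103668 lat -0.1295514488148664
```

>>> apply_moves(
  steps=[
    [[0,0,2,0,0,0,-1],[0,0,3.4,0,0,0,-1],[0,0,3.8,0,0,0,-1],[0,0,4.2,0,0,0,-1],[0,0,4.4,0,0,0,-1],[0,0,4.4,0,0,0,-1]],
  ],
)

```text
time_s: 6.25
position: [0.5627, 0.0722, 0.0767]
tcp_rot: [[-0.974, -0.225, 0.0], [-0.225, 0.974, -0.0], [-0.0, -0.0, -1.0]]
force: [-0.4, 0.1, -3.6]
opening: 0.183
grasp_force: 30.0
```

>>> apply_moves(
  steps=[
    [[0,0,0.1,0,0,0,-1],[0,0,0.2,0,0,0,-1],[0,0,0.2,0,0,0,-1]],
  ],
)

```text
time_s: 6.62
position: [0.5625, 0.0722, 0.0745]
tcp_rot: [[-0.974, -0.225, -0.0], [-0.225, 0.974, -0.0], [0.0, 0.0, -1.0]]
force: [0.3, 0.5, -2.8]
opening: 0.183
grasp_force: 30.0
```

>>> apply_moves(
  steps=[
    [[0,0,0.1,0,0,0,-1],[0,0,0.2,0,0,0,-1],[0,0,0.2,0,0,0,-1]],
  ],
)

```text
time_s: 7.0
position: [0.5626, 0.0722, 0.0724]
tcp_rot: [[-0.974, -0.225, -0.0], [-0.225, 0.974, -0.0], [0.0, 0.0, -1.0]]
force: [0.1, -0.4, -2.8]
opening: 0.183
grasp_force: 30.0
```

>>> apply_moves(
  steps=[
    [[0,0,0.1,0,0,0,-1],[0,0,0.2,0,0,0,-1],[0,0,0.3,0,0,0,-1],[0,0,0.3,0,0,0,-1],[0,0,0.3,0,0,0,-1]],
  ],
)

```text
time_s: 7.62
position: [0.5625, 0.0722, 0.0695]
tcp_rot: [[-0.974, -0.225, -0.0], [-0.225, 0.974, -0.0], [0.0, 0.0, -1.0]]
force: [-1.0, 0.0, -2.8]
opening: 0.182
grasp_force: 30.0
```

Pins dropped in without contact force. Now turn clockwise, watching the moment.

>>> apply_moves(
  steps=[
    [[0,0,0,0,0,3,-1],[0,0,0,0,0,6,-1],[0,0,0,0,0,9,-1],[0,0,0,0,0,12,-1],[0,0,0,0,0,12,-1]],
  ],
)

```text
time_s: 8.25
position: [0.5623, 0.0731, 0.0695]
tcp_rot: [[-1.0, -0.018, -0.001], [-0.018, 1.0, 0.001], [0.001, 0.001, -1.0]]
force: [-0.2, 3.3, -3.4]
opening: 0.182
grasp_force: 30.0
```

```bash
cat > st.py <<'E'
from h import *
s=bot.read_state();r=s["tcp_rot"];print(s["time_s"],s["position"].round(4),"yaw",np.degrees(np.arctan2(r[1,1],r[0,1])).round(2),"tilt",r[2,:2].round(4),"F",s["force"].round(1),"M",s["moment"].round(2),"tau6",s["tau"][5].round(3))
E
python3 st.py
```

```text
8.25 [0.5623 0.0731 0.0695] yaw 91.02 tilt [0.0006 0.0011] F [-0.2  3.3 -3.4] M [0.78 0.13 0.17] tau6 0.201
```

>>> apply_moves(
  steps=[
    [[0,0,0,0,0,3,-1],[0,0,0,0,0,6,-1],[0,0,0,0,0,9,-1],[0,0,0,0,0,11,-1],[0,0,0,0,0,11,-1]],
  ],
)

```text
time_s: 8.88
position: [0.5623, 0.0732, 0.0695]
tcp_rot: [[-0.985, 0.174, -0.0], [0.174, 0.985, 0.001], [0.001, 0.001, -1.0]]
force: [-0.2, 5.5, -2.2]
opening: 0.179
grasp_force: 30.0
```

```bash
python3 st.py
```

```text
8.875 [0.5623 0.0732 0.0695] yaw 80.0 tilt [0.0007 0.0014] F [-0.2  5.5 -2.2] M [1.06 0.13 0.15] tau6 0.182
```

>>> apply_moves(
  steps=[
    [[0,0,0,0,0,1,-1],[0,0,0,0,0,2,-1],[0,0,0,0,0,2,-1]],
  ],
)

```text
time_s: 9.25
position: [0.5623, 0.0733, 0.0695]
tcp_rot: [[-0.978, 0.208, -0.0], [0.208, 0.978, 0.002], [0.001, 0.001, -1.0]]
force: [0.2, 5.6, -2.6]
opening: 0.18
grasp_force: 30.0
```

```bash
python3 st.py
```

```text
9.25 [0.5623 0.0733 0.0695] yaw 78.0 tilt [0.0008 0.0014] F [ 0.2  5.6 -2.6] M [1.12 0.09 0.12] tau6 0.173
```

>>> apply_moves(
  steps=[
    [[0,0.05,0,0,0,1,-1],[0,0.05,0,0,0,2,-1],[0,0.05,0,0,0,3,-1],[0,0.05,0,0,0,3,-1]],
  ],
)

```text
time_s: 9.75
position: [0.5623, 0.0733, 0.0695]
tcp_rot: [[-0.966, 0.26, -0.001], [0.26, 0.966, 0.001], [0.001, 0.001, -1.0]]
force: [-0.8, 5.3, -2.0]
opening: 0.179
grasp_force: 30.0
```

```bash
python3 st.py
```

```text
9.75 [0.5623 0.0733 0.0695] yaw 74.96 tilt [0.001  0.0008] F [-0.8  5.3 -2. ] M [1.09 0.15 0.2 ] tau6 0.173
```

>>> apply_moves(
  steps=[
    [[0,0,0,0,0,1,-1],[0,0,0,0,0,2,-1],[0,0,0,0,0,2,-1]],
  ],
)

```text
time_s: 10.12
position: [0.5623, 0.0734, 0.0695]
tcp_rot: [[-0.956, 0.293, -0.001], [0.293, 0.956, 0.001], [0.001, 0.001, -1.0]]
force: [-0.2, 5.6, -2.3]
opening: 0.178
grasp_force: 30.0
```

```bash
python3 st.py
```

```text
10.125 [0.5623 0.0734 0.0695] yaw 72.96 tilt [0.001  0.0008] F [-0.2  5.6 -2.3] M [1.15 0.1  0.18] tau6 0.173
```

>>> apply_moves(
  steps=[
    [[0,0,0,0,0,1,-1],[0,0,0,0,0,2,-1],[0,0,0,0,0,2,-1]],
  ],
)

```text
time_s: 10.5
position: [0.5623, 0.0734, 0.0695]
tcp_rot: [[-0.945, 0.326, -0.001], [0.326, 0.945, 0.001], [0.001, 0.001, -1.0]]
force: [-0.7, 5.5, -2.7]
opening: 0.183
grasp_force: 30.0
```

```bash
python3 st.py
```

```text
10.5 [0.5623 0.0734 0.0695] yaw 70.95 tilt [0.001  0.0008] F [-0.7  5.5 -2.7] M [1.19 0.17 0.17] tau6 0.173
```

>>> apply_moves(
  steps=[
    [[0,0,0,0,0,1,-1],[0,0,0,0,0,2,-1],[0,0,0,0,0,2,-1]],
  ],
)

```text
time_s: 10.88
position: [0.5623, 0.0734, 0.0695]
tcp_rot: [[-0.933, 0.359, -0.001], [0.359, 0.933, 0.001], [0.001, 0.001, -1.0]]
force: [-2.7, 5.8, -2.8]
opening: 0.184
grasp_force: 30.0
```

```bash
python3 st.py
```

```text
10.875 [0.5623 0.0734 0.0695] yaw 68.95 tilt [0.001  0.0008] F [-2.7  5.8 -2.8] M [1.17 0.19 0.18] tau6 0.173
```

>>> apply_moves(
  steps=[
    [[0,0,0,0,0,1,-1],[0,0,0,0,0,2,-1],[0,0,0,0,0,2,-1]],
  ],
)

```text
time_s: 11.25
position: [0.5624, 0.0735, 0.0695]
tcp_rot: [[-0.92, 0.391, -0.001], [0.391, 0.92, 0.001], [0.001, 0.001, -1.0]]
force: [-0.3, 5.3, -2.7]
opening: 0.184
grasp_force: 30.0
```

```bash
python3 st.py
```

```text
11.25 [0.5624 0.0735 0.0695] yaw 66.95 tilt [0.001  0.0008] F [-0.3  5.3 -2.7] M [1.14 0.14 0.15] tau6 0.173
```

>>> apply_moves(
  steps=[
    [[0,0,0,0,0,1,-1],[0,0,0,0,0,2,-1],[0,0,0,0,0,2,-1]],
  ],
)

```text
time_s: 11.62
position: [0.5623, 0.0734, 0.0695]
tcp_rot: [[-0.906, 0.423, -0.001], [0.423, 0.906, 0.001], [0.001, 0.001, -1.0]]
force: [-0.2, 5.5, -3.4]
opening: 0.18
grasp_force: 30.0
```

```bash
python3 st.py
python3 - <<'E'
from h import *
m=bot.camera_model("wrist");i=bot.capture("wrist")
u,v=proj(m,[.5628,.0722,.05]).astype(int)
cv2.imwrite("pics/w4c.png",cv2.resize(i[v-100:v+100,u-130:u+130],None,fx=3,fy=3))
E
```

```text
11.625 [0.5623 0.0734 0.0695] yaw 64.94 tilt [0.0011 0.0008] F [-0.2  5.5 -3.4] M [1.18 0.17 0.19] tau6 0.172
```

View pics/w4c.png

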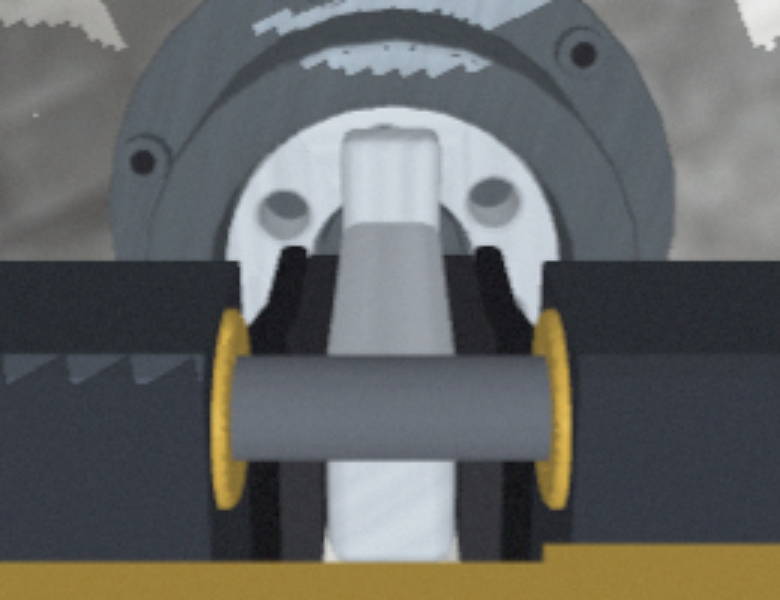

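Crop: pins in, crossbar (391,170) between holes (285,213) and (493,201) — the ring lags the tool by a few degrees of play, so it turns along. Continue.

>>> apply_moves(
  steps=[
    [[0,0,0,0,0,1,-1],[0,0,0,0,0,2,-1],[0,0,0,0,0,3,-1],[0,0,0,0,0,3,-1]],
  ],
)

```text
time_s: 12.18
position: [0.5624, 0.0735, 0.0695]
tcp_rot: [[-0.883, 0.47, -0.001], [0.47, 0.883, 0.001], [0.001, 0.001, -1.0]]
force: [-1.0, 6.4, -2.7]
opening: 0.179
grasp_force: 30.0
```

```bash
python3 st.py
```

```text
12.175 [0.5624 0.0735 0.0695] yaw 61.95 tilt [0.0011 0.0009] F [-1.   6.4 -2.7] M [1.26 0.11 0.12] tau6 0.172
```

>>> apply_moves(
  steps=[
    [[0,0,0,0,0,1,-1],[0,0,0,0,0,2,-1],[0,0,0,0,0,2,-1]],
  ],
)

```text
time_s: 12.55
position: [0.5624, 0.0736, 0.0695]
tcp_rot: [[-0.867, 0.499, -0.0], [0.499, 0.867, 0.001], [0.001, 0.001, -1.0]]
force: [-0.7, 5.2, -3.1]
opening: 0.183
grasp_force: 30.2
```

```bash
python3 st.py
```

```text
12.55 [0.5624 0.0736 0.0695] yaw 60.05 tilt [0.0009 0.0006] F [-0.7  5.2 -3.1] M [1.31 0.08 0.54] tau6 0.548
```

>>> apply_moves(
  steps=[
    [[0,0,0,0,0,1,-1],[0,0,0,0,0,2,-1],[0,0,0,0,0,2,-1]],
  ],
)

```text
time_s: 12.92
position: [0.5623, 0.0736, 0.0695]
tcp_rot: [[-0.849, 0.528, -0.001], [0.528, 0.849, 0.001], [0.001, 0.0, -1.0]]
force: [-0.2, 6.8, -2.9]
opening: 0.189
grasp_force: 30.9
```

```bash
python3 st.py
```

```text
12.925 [0.5623 0.0736 0.0695] yaw 58.15 tilt [0.0008 0.0001] F [-0.2  6.8 -2.9] M [1.39 0.12 0.83] tau6 0.858
```

Torque rose to 0.55 then 0.83 N m: the ring is home. Back off, lift out.

>>> apply_moves(
  steps=[
    [[0,0,0,0,0,-2,-1],[0,0,0,0,0,-4,-1],[0,0,0,0,0,-6,-1],[0,0,0,0,0,-6,-1]],
  ],
)

```text
time_s: 13.42
position: [0.562, 0.0728, 0.0695]
tcp_rot: [[-0.899, 0.439, -0.002], [0.439, 0.899, 0.0], [0.001, -0.0, -1.0]]
force: [-2.2, 4.1, -1.2]
opening: 0.178
grasp_force: 30.0
```

```bash
python3 st.py
```

```text
13.425 [0.562  0.0728 0.0695] yaw 63.97 tilt [ 0.0015 -0.0004] F [-2.2  4.1 -1.2] M [0.84 0.41 0.02] tau6 -0.001
```

>>> apply_moves(
  steps=[
    [[0,0,-0.3,0,0,0,-1],[0,0,-0.8,0,0,0,-1],[0,0,-1.5,0,0,0,-1],[0,0,-3,0,0,0,-1],[0,0,-6,0,0,0,-1],[0,0,-6,0,0,0,-1]],
  ],
)

```text
time_s: 14.18
position: [0.5655, 0.0722, 0.1327]
tcp_rot: [[-0.899, 0.439, 0.008], [0.439, 0.899, -0.001], [-0.008, 0.003, -1.0]]
force: [0.4, 0.1, -3.6]
opening: 0.184
grasp_force: 30.0
```

```bash
python3 st.py
python3 - <<'E'
from h import *
m=bot.camera_model("wrist");i=bot.capture("wrist");cv2.imwrite("pics/w5.png",i)
u,v=proj(m,[.5628,.0722,.05]).astype(int)
cv2.imwrite("pics/w5c.png",cv2.resize(i[v-100:v+100,u-130:u+130],None,fx=3,fy=3))
s=bot.read_state();R=s["tcp_rot"];d=np.array([.5024,.2885,.131])-s["position"];print("shift cm",(R.T@d*100).round(2))
E
```

```text
14.175 [0.5655 0.0722 0.1327] yaw 63.99 tilt [-0.0078  0.0027] F [ 0.4  0.1 -3.6] M [-0.04  0.02  0.03] tau6 0.0
shift cm [15.02 16.72 -0.02]
```

View pics/w5c.png

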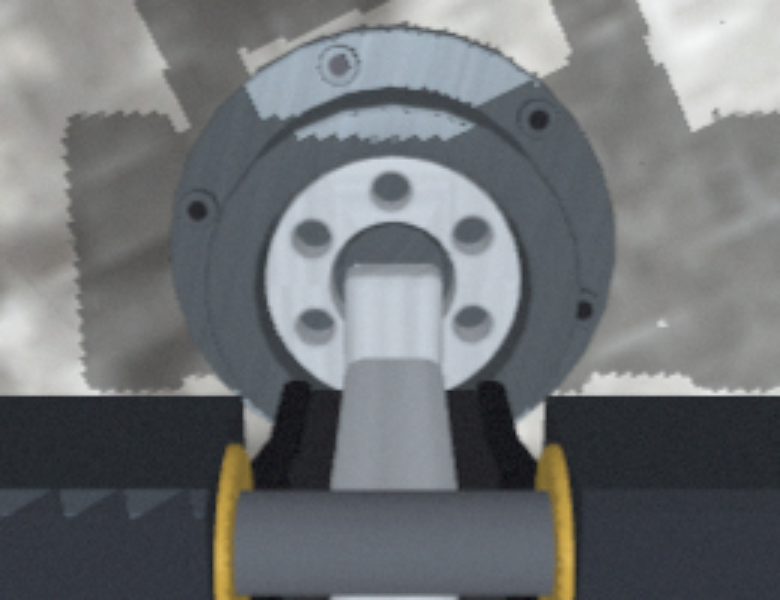

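Crop: pins are out, all ring holes visible again ((391,188) top), the spanner is straight in the grip. Return to above the stand.

>>> apply_moves(
  steps=[
    [[2.5,2.8,0,0,0,-7,-1],[5,5.6,0,0,0,-14,-1],[7.5,8.4,0,0,0,-21,-1],[10,11.2,0,0,0,-28,-1],[12.5,14,0,0,0,-35,-1],[14.5,16.2,0,0,0,-42,-1],[15,16.7,0,0,0,-44.8,-1],[15,16.7,0,0,0,-44.8,-1],[15,16.7,0,0,0,-44.8,-1],[15,16.7,0,0,0,-44.8,-1]],
  ],
)

```text
time_s: 15.48
position: [0.5015, 0.2876, 0.1295]
tcp_rot: [[-0.947, -0.32, -0.0], [-0.32, 0.947, -0.0], [0.0, -0.0, -1.0]]
force: [0.3, -0.2, -2.8]
opening: 0.179
grasp_force: 30.0
```

```bash
python3 st.py
python3 - <<'E'
from h import *
s=bot.read_state();R=s["tcp_rot"];d=np.array([.5024,.2885,.0511])-s["position"];print("shift cm",(R.T@d*100).round(2))
E
```

```text
15.475 [0.5015 0.2876 0.1295] yaw 108.68 tilt [ 0.0002 -0.0002] F [ 0.3 -0.2 -2.8] M [ 0.08  0.03 -0.03] tau6 0.002
shift cm [-0.11  0.06  7.84]
```

>>> apply_moves(
  steps=[
    [[-0.1,0.05,3,0,0,0,-1],[-0.1,0.05,5,0,0,0,-1],[-0.1,0.05,6,0,0,0,-1],[-0.1,0.05,6.4,0,0,0,-1],[-0.1,0.05,6.4,0,0,0,-1],[-0.1,0.05,6.4,0,0,0,-1]],
  ],
)

```text
time_s: 16.23
position: [0.5025, 0.2896, 0.0663]
tcp_rot: [[-0.947, -0.322, 0.002], [-0.322, 0.947, 0.001], [-0.002, -0.0, -1.0]]
force: [-0.2, 0.5, -2.2]
opening: 0.184
grasp_force: 30.0
```

```bash
python3 st.py
```

```text
16.225 [0.5025 0.2896 0.0663] yaw 108.79 tilt [-0.0017 -0.    ] F [-0.2  0.5 -2.2] M [ 0.07  0.06 -0.02] tau6 -0.0
```

>>> apply_moves(
  steps=[
    [[0,-0.07,0.1,0,0,0,-1],[0,-0.07,0.4,0,0,0,-1],[0,-0.07,0.6,0,0,0,-1],[0,-0.07,0.8,0,0,0,-1],[0,-0.07,0.8,0,0,0,-1]],
  ],
)

```text
time_s: 16.85
position: [0.5019, 0.2887, 0.0573]
tcp_rot: [[-0.947, -0.322, -0.001], [-0.322, 0.947, -0.0], [0.001, 0.0, -1.0]]
force: [-0.6, -1.0, -3.4]
opening: 0.18
grasp_force: 30.0
```

```bash
python3 st.py
```

```text
16.85 [0.5019 0.2887 0.0573] yaw 108.79 tilt [0.0006 0.    ] F [-0.6 -1.  -3.4] M [ 0.06  0.06 -0.03] tau6 -0.0
```

Pins are entering without contact. Continue to the seat (TCP z 0.051).

>>> apply_moves(
  steps=[
    [[-0.03,0,0.2,0,0,0,-1],[-0.03,0,0.4,0,0,0,-1],[-0.03,0,0.55,0,0,0,-1],[-0.03,0,0.62,0,0,0,-1],[-0.03,0,0.62,0,0,0,-1],[-0.03,0,0.62,0,0,0,-1]],
  ],
)

```text
time_s: 17.6
position: [0.5025, 0.2888, 0.0514]
tcp_rot: [[-0.947, -0.322, 0.0], [-0.322, 0.947, 0.0], [-0.0, -0.0, -1.0]]
force: [0.5, -0.6, -2.7]
opening: 0.182
grasp_force: 30.0
```

```bash
python3 st.py
```

```text
17.6 [0.5025 0.2888 0.0514] yaw 108.79 tilt [-0.0002 -0.    ] F [ 0.5 -0.6 -2.7] M [ 0.04 -0.01  0.02] tau6 -0.0
```

>>> apply_moves(
  steps=[
    [[0,0,0.04,0,0,0,-1],[0,0,0.04,0,0,0,-0.6],[0,0,0.04,0,0,0,-0.2],[0,0,0.04,0,0,0,0.1],[0,0,0.04,0,0,0,0.1],[0,0,0.04,0,0,0,0.1],[0,0,-3,0,0,0,0.1],[0,0,-7,0,0,0,0.1],[0,0,-10,0,0,0,0.1],[0,0,-10,0,0,0,0.1],[0,0,-10,0,0,0,0.1]],
  ],
)

```text
time_s: 18.98
position: [0.5017, 0.2886, 0.1507]
tcp_rot: [[-0.947, -0.322, -0.001], [-0.322, 0.947, -0.0], [0.001, -0.0, -1.0]]
force: [-0.1, 0.2, -1.0]
opening: 0.55
grasp_force: 0.0
```

```bash
python3 st.py
python3 - <<'E'
from h import *
i=bot.capture("wrist");t=bot.capture("top")
o=np.zeros((480,800,3),np.uint8);o[:,:480]=cv2.resize(i[120:360,200:440],(480,480));o[:320,480:]=cv2.resize(t[225:305,215:295],(320,320),interpolation=3);cv2.imwrite("pics/w6.png",o)
print(ring(bot.camera_model("top"),t,(.563,.073))[2])
E
```

```text
18.975 [0.5017 0.2886 0.1507] yaw 108.79 tilt [ 0.0014 -0.    ] F [-0.1  0.2 -1. ] M [ 0.05  0.02 -0.03] tau6 -0.0
nanh.py:28: RuntimeWarning: Mean of empty slice.
  ok=(r>15)&(r<27);ph=np.degrees(np.angle(np.exp(6j*np.radians(a[ok])).mean()))/6
  ret = ret.dtype.type(ret / rcount)
h.py:29: RuntimeWarning: Mean of empty slice.
  return (cx,cy),s,ph,np.c_[r,a].round(1),H[ok,:2].mean(0)+[cx,cy]
  ret = um.true_divide(
```

View pics/w6.png

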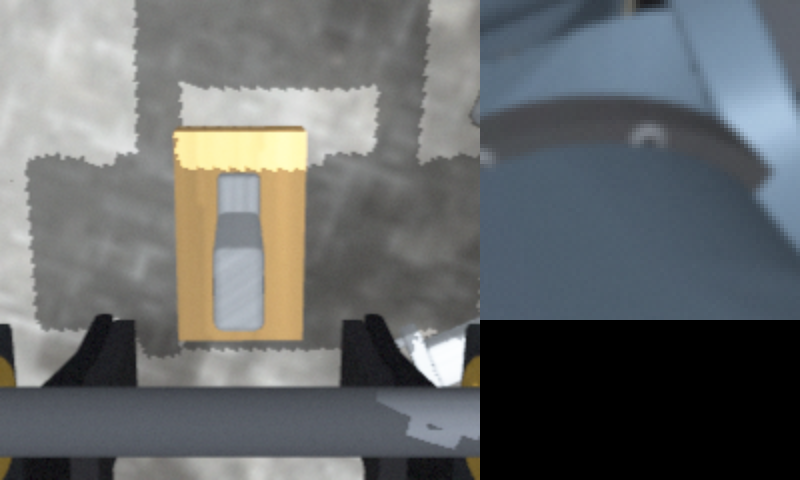

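Wrist view: the spanner stands upright and centred in the stand (crossbar (238,190), grip (239,290)), gripper clear. Hand in.

```bash
python3 -c "
from rig import bot
print(bot.hand_in())"
```

```text
the job is handed in; nothing more can be done
None
```

The ring is turned home against its stop: torque rose from about 0.2 to 0.83 N m and I backed off there. The spanner is back upright in its stand with the gripper clear, and the job was handed in at about 19 s; the hand-in call gave no verdict.

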